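# Load the pigment caddy

### The arm

A 6-joint arm with a two-finger parallel gripper is mounted at the origin on the work surface. World frame = base frame: x ahead of the robot, y to its left, z up, the work surface at z = 0. Lengths are in m, angles in degrees, forces in N, time in s.
With the tool pointing down it reaches from about 0.275 to 0.75 m from the base axis. Payload 10.2 kg.
Tool frame: the origin (TCP) lies where the fingers leave the gripper's body, on its centre line; the fingertips stand 73 mm ahead of it and the grasp point (between the pads) lies 54 mm ahead of it; z points along the fingers, y is the line along which they close (so a half turn about z gives the same grasp; the last joint's range is limited). The gripper opens to 85 mm and grips with 20 to 120 N. Pads are 22 mm wide; open, the fingers measure 114 mm over their backs; the gripper's body (76 mm by 85 mm) begins 54 mm behind the grasp point. The pads swing forward as they close: fully open they stand 13 mm farther back than shut.
Start: joints at [60.653, 17.928, 85.812, -0, 76.261, -12.8], TCP at [0.15, 0.503, 0.304] pointing down, gripper open.
Joint ranges: [-168.41, 168.41], [-55.51, 124.54], [10.69, 146.95], [-70.63, 250.63], [1, 178], [-165.06, 165.06]. Speed limits (degrees/s): [136.94, 136.94, 172.46, 180, 180, 180].

### API

Orientations are given as a 3x3 rotation matrix whose columns are the frame's x, y, z axes.
In Python, from plant import ctrl gives the robot as it stands.
- The arm moves only by the tool play_rows, never from a script. Its argument "commands" is a list of rows, each an object with "dp": the shift along the tool's x, y, z in units of 30 mm (1.0 is 30 mm), a list of three; "delta_rot": the turn, a rotation vector about the tool's x, y, z in units of 5 degrees (1.0 is 5 degrees), a list of three; "fingers": the closure in counts, from 0 (fully open) to 255 (shut). A call has 1 to 20 rows; each row is the pose to reach, as a shift and turn from the pose commanded when the call began, along the tool's axes at that moment; what a row does not reach only later rows make up. A row lasts 1/10 s, in which the tool goes at most 50 mm and 8.59 degrees, less where a joint would pass 70% of its speed; a pose out of reach is approached as far as the arm can. A call with a gripper value outside its range is refused whole. The fingers move at their own pace and stop on an object; "grip_force" is the grip in N (left out, the last holds). Time passes only in rows, so rows that repeat a pose let the fingers close. It gives the time, the measured TCP pose, the force, the opening and the grip force at its end, in the units of the state.
- ctrl.state(): the state, without advancing time (a new reading comes with each control period).
- ctrl.snapshot(name): name is "scene" or "top" or "wrist"; returns a dict with "pixels" (420x560x3 uint8, red, green, blue), "depth" (420x560 float32, m along the optical axis (not along the pixel's ray), 0 where there is no reading), "camera_matrix" (3x3 intrinsics, pixels), "k1" (the pictures are not rectified: a ray, as slopes to the right and down, at radius r is drawn at 1 + k1 r^2 times it, then the intrinsics apply), "R" (3x3) and "t" (3): a world point X has camera coordinates R X + t. Camera axes: x right, y down, z forward; pixel columns grow to the right and rows downward; lengths in m; the calibration is good to about 2 mm. A picture is of the moment at which its call begins.
- ctrl.job_done(): hands the job in; it is judged then, once.
The state is a dict: "time_s": time; "joint_pos": joint angles; "qvel": joint speeds; "joint_torque": joint torques, N m; "position": TCP position; "ee_rot": TCP orientation; "contact_force": force on the tool from outside, world axes, zero at the start; "torque": the same for the moment, N m; "finger_gap": finger opening in m; "gripper_force": force on a finger pad.
Only numpy, scipy, OpenCV 4.12 (cv2) and the standard library are available. Lean on these libraries where they do the work, as an engineer would, in place of code of your own. Each camera call takes 0.05 s, during which the arm holds its last target. There are 200 camera calls.

### The job

Pack the four white-lidded pigment jars into the plywood caddy for the next basin, each standing upright on the pad of its own colour. Keep the jars upright and set them down gently, without dropping them, and leave the two black-lidded jars where they stand.

Things in the scene. Friction and masses are not known exactly. Their poses are not given: they have to be found in the camera images.
- jar_red: White-lidded pigment jar, red: a closed upright round glass jar with red pigment inside and a red disc in the middle of its white lid. 48 mm in diameter (lid 49 mm), 90 mm high, about 0.15 to 0.3 kg, loose. Origin: centre of its underside; z up.
- jar_yellow: White-lidded pigment jar, yellow: a closed upright round glass jar with yellow pigment inside and a yellow disc in the middle of its white lid. 48 mm in diameter (lid 49 mm), 90 mm high, about 0.15 to 0.3 kg, loose. Origin: centre of its underside; z up.
- jar_blue: White-lidded pigment jar, blue: a closed upright round glass jar with blue pigment inside and a blue disc in the middle of its white lid. 48 mm in diameter (lid 49 mm), 90 mm high, about 0.15 to 0.3 kg, loose. Origin: centre of its underside; z up.
- jar_green: White-lidded pigment jar, green: a closed upright round glass jar with green pigment inside and a green disc in the middle of its white lid. 48 mm in diameter (lid 49 mm), 90 mm high, about 0.15 to 0.3 kg, loose. Origin: centre of its underside; z up.
- dark_red: Black-lidded look-alike jar, red: the same size and shape, red pigment and a red disc, but the lid round the disc is black. Not wanted: stays where it stands. Loose. Origin: centre of its underside; z up.
- dark_blue: Black-lidded look-alike jar, blue: the same size and shape, blue pigment and a blue disc, but the lid round the disc is black. Not wanted: stays where it stands. Loose. Origin: centre of its underside; z up.
- pad_red: Red pad 60 x 60 x 3 mm, fixed, centred in a cell of the fixed plywood caddy. Origin: centre of its underside, 5 mm above the table; its top (where a jar stands) is at 8 mm. The caddy's 4 cells, in any colour order, lie in a row along the pads' y axis, 74 mm apart; each is 68 x 68 mm inside, walls 6 mm thick with tops 35 mm above the table. Caddy: 80 (x) by 302 (y) mm.
- pad_yellow: Yellow pad 60 x 60 x 3 mm, fixed, centred in a cell of the fixed plywood caddy. Origin: centre of its underside, 5 mm above the table; its top (where a jar stands) is at 8 mm. The caddy's 4 cells, in any colour order, lie in a row along the pads' y axis, 74 mm apart; each is 68 x 68 mm inside, walls 6 mm thick with tops 35 mm above the table. Caddy: 80 (x) by 302 (y) mm.
- pad_blue: Blue pad 60 x 60 x 3 mm, fixed, centred in a cell of the fixed plywood caddy. Origin: centre of its underside, 5 mm above the table; its top (where a jar stands) is at 8 mm. The caddy's 4 cells, in any colour order, lie in a row along the pads' y axis, 74 mm apart; each is 68 x 68 mm inside, walls 6 mm thick with tops 35 mm above the table. Caddy: 80 (x) by 302 (y) mm.
- pad_green: Green pad 60 x 60 x 3 mm, fixed, centred in a cell of the fixed plywood caddy. Origin: centre of its underside, 5 mm above the table; its top (where a jar stands) is at 8 mm. The caddy's 4 cells, in any colour order, lie in a row along the pads' y axis, 74 mm apart; each is 68 x 68 mm inside, walls 6 mm thick with tops 35 mm above the table. Caddy: 80 (x) by 302 (y) mm.

How it is judged (in metres and radians):
At the end, for the whole second after the job is handed in: Each white-lidded jar stands at rest in the caddy cell whose pad has its colour: upright within 0.1 rad, within 15 mm of the pad's centre and down on the pad (within 4 mm). Both black-lidded jars stand upright within 30 mm of where they began (horizontal distance between jar_red and pad_red below 0.015 m and z of jar_red in the frame of pad_red between 0 and 0.007 m and angle between each of jar_red, jar_yellow, jar_blue, jar_green, dark_red, dark_blue's own z axis and vertical below 0.1 rad and linear speed of each of jar_red, jar_yellow, jar_blue, jar_green, dark_red, dark_blue below 0.02 m/s and horizontal distance between jar_yellow and pad_yellow below 0.015 m and z of jar_yellow in the frame of pad_yellow between 0 and 0.007 m and horizontal distance between jar_blue and pad_blue below 0.015 m and z of jar_blue in the frame of pad_blue between 0 and 0.007 m and horizontal distance between jar_green and pad_green below 0.015 m and z of jar_green in the frame of pad_green between 0 and 0.007 m and distance of each of dark_red, dark_blue from where it was at the start of the episode below 0.03 m); the robot touches nothing.
It fails at once if a black-lidded jar is moved by more than 30 mm (distance of any of dark_red, dark_blue from where it was at the start of the episode above 0.03 m).
It fails at once if a jar is tipped by more than about 30 degrees (angle between any of jar_red, jar_yellow, jar_blue, jar_green, dark_red, dark_blue's own z axis and vertical above 0.5 rad).
It fails at once if a white-lidded jar is dropped (falls free by more than about 2 cm, or is knocked flying) ((linear speed of jar_red above 0.6 m/s and contact force between jar_red and the fingers below 0.05 N) or (linear speed of jar_yellow above 0.6 m/s and contact force between jar_yellow and the fingers below 0.05 N) or (linear speed of jar_blue above 0.6 m/s and contact force between jar_blue and the fingers below 0.05 N) or (linear speed of jar_green above 0.6 m/s and contact force between jar_green and the fingers below 0.05 N)).
It also fails if it takes over 96 s, if anything falls off the work surface, if the arm or the gripper's body presses on something with over 40 N, if the wrist force passes 120 N, or if a joint passes its speed limit or range.

## Working session

There is one attempt and no reset: what is moved stays moved. The work goes in short steps, Python scripts to look and compute and a tool call to move; the robot and the scene stay as the last step left them, time stands still between calls to the robot, and variables do not carry over. Pictures are saved under pics/ and viewed, at most 14 in all, crops included, and the job is handed in when it is done.

Besides the shell and the picture viewer there is one more tool, called after "Request:" by a JSON object that holds its "fn" and its "kwargs", one argument or row to a line. play_rows: Moves the arm, as the interface text tells. Its arguments: {"type":"object","properties":{"commands":{"type":"array","items":{"type":"object","properties":{"dp":{"type":"array","items":{"type":"number"}},"delta_rot":{"type":"array","items":{"type":"number"}},"fingers":{"type":"number"}}}},"grip_force":{"type":"number"}},"required":["commands"]}

```bash
mkdir -p pics
cat > h.py <<'E'
import numpy as np, cv2
from plant import ctrl
def snap(n,f):
    s=ctrl.snapshot(n); cv2.imwrite('pics/'+f,s['pixels'][:,:,::-1]); np.savez('pics/'+f[:-4]+'.npz',**s); return s
def world(s,u,v,z=None):
    K=s['camera_matrix'];d=np.array([(u-K[0,2])/K[0,0],(v-K[1,2])/K[1,1]]);k=float(s['k1']);p=d.copy()
    for _ in range(20): p=d/(1+k*(p@p))
    ray=np.array([*p,1.]);R=s['R'];t=s['t']
    c=-R.T@t; w=R.T@ray
    D=s['depth'][int(round(v)),int(round(u))] if z is None else (z-c[2])/w[2]
    return c+w*D
E
python3 - <<'E'
from h import *
s=snap('top','top1.png');snap('scene','scene1.png')
st=ctrl.state();print(st['time_s'],st['position'],st['ee_rot'],st['finger_gap'])
E
```

```text
0.1 [0.14945387 0.50314169 0.30340294] [[-9.58600872e-01  2.84752637e-01 -5.52030394e-04]
 [ 2.84753054e-01  9.58600438e-01 -9.48334292e-04]
 [ 2.59135887e-04 -1.06626642e-03 -9.99999398e-01]] 0.08528087987437588
```

View pics/top1.png

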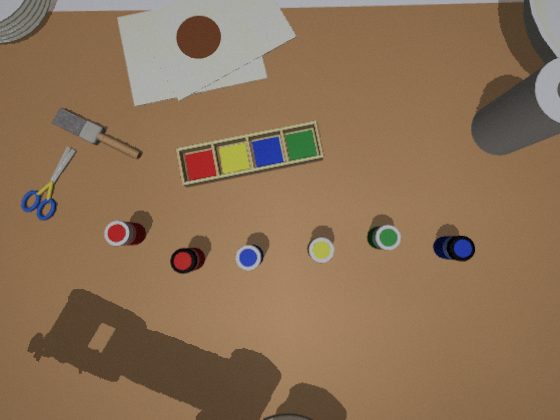

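View pics/scene1.png

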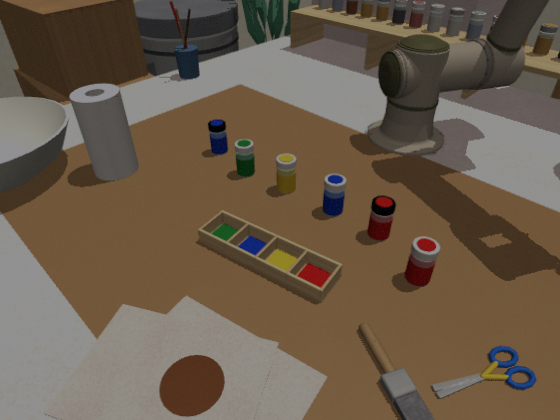

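The top view shows the white lids at red (118,233), blue (248,258), yellow (321,250) and green (388,238). The black lids are at (183,261) and (463,249). The pads, left to right, are red (200,165), yellow (235,158), blue (267,151) and green (301,145).

Run:
```python
from h import *
s=dict(np.load('pics/top1.npz'))
hsv=cv2.cvtColor(s['pixels'],cv2.COLOR_RGB2HSV)
H={'red':0,'yellow':30,'blue':120,'green':65}
for n,c,u,v,z,r in [('jar','red',118,233,.09,9),('dark','red',183,261,.09,9),('jar','blue',248,258,.09,9),('jar','yellow',321,250,.09,9),('jar','green',388,238,.09,9),('dark','blue',463,249,.09,9),('pad','red',200,165,.008,19),('pad','yellow',235,158,.008,19),('pad','blue',267,151,.008,19),('pad','green',301,145,.008,19)]:
    h=hsv[v-r-3:v+r+4,u-r-3:u+r+4].astype(int)
    dh=np.abs((h[...,0]-H[c]+90)%180-90)
    m=((dh<12)&(h[...,1]>150)&(h[...,2]>90)).astype(np.uint8)
    k,l,st,ce=cv2.connectedComponentsWithStats(m)
    i=1+np.argmax(st[1:,4]); cu,cv_=ce[i]+[u-r-3,v-r-3]
    P=world(s,cu,cv_,z);Q=world(s,cu,cv_)
    print(n,c,np.round([cu,cv_],1),st[i],np.round(P,4),'depth',np.round(Q,4),'r',round(np.hypot(*P[:2]),3))
```

```text
jar red [116.  232.7] [  2   4  17  17 227] [0.4871 0.3206 0.09  ] depth [0.487  0.3198 0.0919] r 0.583
dark red [182.2 260.5] [  3   3  18  18 262] [0.4318 0.1936 0.09  ] depth [0.4318 0.1938 0.089 ] r 0.473
jar blue [247.7 257.3] [  4   3  17  17 219] [0.4357 0.0688 0.09  ] depth [0.4357 0.0689 0.0894] r 0.441Traceback (most recent call last):
  File "<stdin>", line 10, in <module>
    return _wrapfunc(a, 'argmax', axis=axis, out=out, **kwds)
    return bound(*args, **kwds)
ValueError: attempt to get argmax of an empty sequence
```

Run:
```python
from h import *
s=dict(np.load('pics/top1.npz'))
hsv=cv2.cvtColor(s['pixels'],cv2.COLOR_RGB2HSV)
P={}
for n,u,v,z,r in [('jy',321,250,.09,9),('jg',388,238,.09,9),('db',463,249,.09,9),('pr',200,165,.008,19),('py',235,158,.008,19),('pb',267,151,.008,19),('pg',301,145,.008,19)]:
    c=hsv[v,u].astype(int); h=hsv[v-r-3:v+r+4,u-r-3:u+r+4].astype(int)
    dh=np.abs((h[...,0]-c[0]+90)%180-90)
    m=((dh<8)&(h[...,1]>c[1]-60)&(h[...,2]>c[2]-60)).astype(np.uint8)
    k,l,st,ce=cv2.connectedComponentsWithStats(m)
    i=1+np.argmax(st[1:,4]); cu,cv_=ce[i]+[u-r-3,v-r-3]
    P[n]=world(s,cu,cv_,z);Q=world(s,cu,cv_)
    print(n,c,np.round([cu,cv_],1),st[i],np.round(P[n],4),'depth',np.round(Q,4))
a=['pr','py','pb','pg']
for i in range(3): d=P[a[i+1]]-P[a[i]];print(np.hypot(*d[:2]),np.degrees(np.arctan2(d[1],d[0])))
```

```text
jy [ 30 144 175] [321.1 249.7] [  4   3  17  18 235] [ 0.4476 -0.0714  0.09  ] depth [ 0.4476 -0.0712  0.0918]
jg [ 64 144 124] [388.  237.1] [  4   3  17  17 228] [ 0.4693 -0.1997  0.09  ] depth [ 0.4693 -0.2001  0.0882]
db [115 201 156] [462.5 248. ] [  3   2  18  19 256] [ 0.4462 -0.3396  0.09  ] depth [ 0.4462 -0.3394  0.0905]
pr [  1 199 165] [200.1 164.8] [  7   7  31  31 722] [0.6325 0.1793 0.008 ] depth [0.633  0.1797 0.006 ]
py [ 30 154 174] [234.1 158. ] [  6   7  32  31 763] [0.6462 0.1056 0.008 ] depth [0.6461 0.1056 0.0084]
pb [114 202 159] [267.2 151.6] [  7   8  31  30 674] [0.6589 0.0337 0.008 ] depth [0.6591 0.0337 0.0075]
pg [ 64 150 117] [300.6 144.9] [  7   8  31  29 674] [ 0.6723 -0.0392  0.008 ] depth [ 0.6722 -0.0392  0.0083]
0.07486372023513763 -79.52169482744537
0.07311229248539262 -79.92780849299747
0.07402157925090408 -79.62893129817083
```

Request:
{"fn": "play_rows", "kwargs": {
  "commands": [
    {"dp": [-1.2,-0.26,0.17],"delta_rot": [0,0,1.2],"fingers": 0},
    {"dp": [-2.5,-0.53,0.35],"delta_rot": [0,0,2.5],"fingers": 0},
    {"dp": [-3.8,-0.8,0.53],"delta_rot": [0,0,3.8],"fingers": 0},
    {"dp": [-5.0,-1.05,0.7],"delta_rot": [0,0,5.0],"fingers": 0},
    {"dp": [-6.3,-1.32,0.9],"delta_rot": [0,0,6.3],"fingers": 0},
    {"dp": [-7.5,-1.6,1.1],"delta_rot": [0,0,7.5],"fingers": 0},
    {"dp": [-8.8,-1.85,1.25],"delta_rot": [0,0,8.8],"fingers": 0},
    {"dp": [-10,-2.1,1.4],"delta_rot": [0,0,10],"fingers": 0},
    {"dp": [-11.3,-2.37,1.6],"delta_rot": [0,0,11.3],"fingers": 0},
    {"dp": [-12.52,-2.63,1.77],"delta_rot": [0,0,12.62],"fingers": 0},
    {"dp": [-12.52,-2.63,1.77],"delta_rot": [0,0,12.62],"fingers": 0},
    {"dp": [-12.52,-2.63,1.77],"delta_rot": [0,0,12.62],"fingers": 0},
    {"dp": [-12.52,-2.63,1.77],"delta_rot": [0,0,12.62],"fingers": 0},
    {"dp": [-12.52,-2.63,1.77],"delta_rot": [0,0,12.62],"fingers": 0}
  ],
  "grip_force": 50
}}

```text
time_s: 1.5
position: [0.4863, 0.3214, 0.2511]
ee_rot: [[-0.182, 0.983, 0.0], [0.983, 0.182, 0.0], [0.0, 0.0, -1.0]]
contact_force: [0.2, -0.1, 0.8]
finger_gap: 0.0855
gripper_force: 0.0
```

```bash
cat >> h.py <<'E'
def go(x,y,z,yaw=10.35):
    st=ctrl.state();R=np.array(st['ee_rot']);p=np.array(st['position'])
    a=np.radians(yaw);Y=np.array([np.cos(a),np.sin(a),0]);Z=np.array([0,0,-1.]);T=np.c_[np.cross(Y,Z),Y,Z]
    print('t',round(st['time_s'],2),'p',np.round(p,4),'gap',round(st['finger_gap'],4),'F',np.round(st['contact_force'],1),'dp',np.round(R.T@(np.array([x,y,z])-p)/.03,3),'rot',np.round(np.degrees(cv2.Rodrigues(R.T@T)[0].ravel())/5,3))
E
python3 - <<'E'
from h import *
go(.4871,.3206,.119)
s=snap('wrist','w1.png')
E
```

```text
t 1.5 p [0.4863 0.3214 0.2511] gap 0.0855 F [ 0.2 -0.1  0.8] dp [-0.031  0.022  4.403] rot [ 0.002 -0.002  0.023]
```

View pics/w1.png

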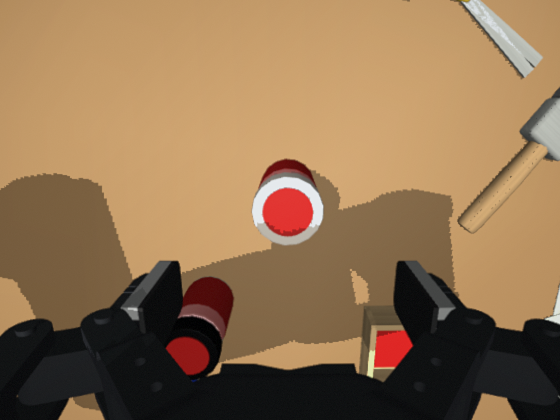

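The white-lidded red jar is centred at about (288,211) in the wrist view, between the open fingers. I'll check that point against the top-camera estimate.

Run:
```python
from h import *
s=dict(np.load('pics/w1.npz'))
print(world(s,288,211,.09),world(s,288,211))
```

```text
[0.48730675 0.32069217 0.09      ] [0.48718621 0.32134928 0.09224449]
```

Request:
{"fn": "play_rows", "kwargs": {
  "commands": [
    {"dp": [-0.03,0.02,0.5],"fingers": 0},
    {"dp": [-0.03,0.02,1.3],"fingers": 0},
    {"dp": [-0.03,0.02,2.1],"fingers": 0},
    {"dp": [-0.03,0.02,2.9],"fingers": 0},
    {"dp": [-0.03,0.02,3.6],"fingers": 0},
    {"dp": [-0.03,0.02,4.2],"fingers": 0},
    {"dp": [-0.03,0.02,4.55],"fingers": 0},
    {"dp": [-0.03,0.02,4.63],"fingers": 0},
    {"dp": [-0.03,0.02,4.63],"fingers": 40},
    {"dp": [-0.03,0.02,4.63],"fingers": 80},
    {"dp": [-0.03,0.02,4.63],"fingers": 100},
    {"dp": [-0.03,0.02,4.63],"fingers": 120},
    {"dp": [-0.03,0.02,4.63],"fingers": 140},
    {"dp": [-0.03,0.02,4.63],"fingers": 160},
    {"dp": [-0.03,0.02,4.63],"fingers": 180},
    {"dp": [-0.03,0.02,4.63],"fingers": 180},
    {"dp": [-0.03,0.02,4.63],"fingers": 180}
  ],
  "grip_force": 50
}}

```text
invalid input
```

Run:
```python
from h import *
go(.6326,.1791,.222)
go(.6326,.1791,.122)
```

```text
t 1.55 p [0.4864 0.3213 0.2511] gap 0.0855 F [-0.5  0.1 -0.2] dp [-5.547  3.933  0.971] rot [ 0.004 -0.001  0.021]
t 1.55 p [0.4864 0.3213 0.2511] gap 0.0855 F [-0.5  0.1 -0.2] dp [-5.547  3.932  4.305] rot [ 0.004 -0.001  0.021]
```

Invalid input: every row probably needs delta_rot.

Request:
{"fn": "play_rows", "kwargs": {
  "commands": [
    {"dp": [-0.03,0.02,0.5],"delta_rot": [0,0,0],"fingers": 0},
    {"dp": [-0.03,0.02,1.3],"delta_rot": [0,0,0],"fingers": 0},
    {"dp": [-0.03,0.02,2.1],"delta_rot": [0,0,0],"fingers": 0},
    {"dp": [-0.03,0.02,2.9],"delta_rot": [0,0,0],"fingers": 0},
    {"dp": [-0.03,0.02,3.6],"delta_rot": [0,0,0],"fingers": 0},
    {"dp": [-0.03,0.02,4.2],"delta_rot": [0,0,0],"fingers": 0},
    {"dp": [-0.03,0.02,4.55],"delta_rot": [0,0,0],"fingers": 0},
    {"dp": [-0.03,0.02,4.63],"delta_rot": [0,0,0],"fingers": 0},
    {"dp": [-0.03,0.02,4.63],"delta_rot": [0,0,0],"fingers": 40},
    {"dp": [-0.03,0.02,4.63],"delta_rot": [0,0,0],"fingers": 80},
    {"dp": [-0.03,0.02,4.63],"delta_rot": [0,0,0],"fingers": 100},
    {"dp": [-0.03,0.02,4.63],"delta_rot": [0,0,0],"fingers": 120},
    {"dp": [-0.03,0.02,4.63],"delta_rot": [0,0,0],"fingers": 140},
    {"dp": [-0.03,0.02,4.63],"delta_rot": [0,0,0],"fingers": 160},
    {"dp": [-0.03,0.02,4.63],"delta_rot": [0,0,0],"fingers": 180},
    {"dp": [-0.03,0.02,4.63],"delta_rot": [0,0,0],"fingers": 180},
    {"dp": [-0.03,0.02,4.63],"delta_rot": [0,0,0],"fingers": 180}
  ],
  "grip_force": 50
}}

```text
time_s: 3.25
position: [0.4881, 0.32, 0.1129]
ee_rot: [[-0.18, 0.984, 0.001], [0.984, 0.18, 0.001], [0.0, 0.001, -1.0]]
contact_force: [-1.4, 0.1, 6.5]
finger_gap: 0.0467
gripper_force: 51.4
```

Run:
```python
from h import *
go(.6326,.1791,.222)
go(.6326,.1791,.122)
```

```text
t 3.25 p [0.4881 0.32   0.1129] gap 0.0467 F [-1.4  0.1  6.5] dp [-5.486  3.898 -3.635] rot [ 0.014 -0.003  0.002]
t 3.25 p [0.4881 0.32   0.1129] gap 0.0467 F [-1.4  0.1  6.5] dp [-5.487  3.894 -0.301] rot [ 0.014 -0.003  0.002]
```

Request:
{"fn": "play_rows", "kwargs": {
  "commands": [
    {"dp": [0,0,-0.3],"delta_rot": [0,0,0],"fingers": 180},
    {"dp": [0,0,-0.8],"delta_rot": [0,0,0],"fingers": 180},
    {"dp": [0,0,-1.5],"delta_rot": [0,0,0],"fingers": 180},
    {"dp": [0,0,-2.2],"delta_rot": [0,0,0],"fingers": 180},
    {"dp": [-0.1,0.07,-2.9],"delta_rot": [0,0,0],"fingers": 180},
    {"dp": [-0.4,0.28,-3.3],"delta_rot": [0,0,0],"fingers": 180},
    {"dp": [-0.9,0.64,-3.5],"delta_rot": [0,0,0],"fingers": 180},
    {"dp": [-1.6,1.14,-3.63],"delta_rot": [0,0,0],"fingers": 180},
    {"dp": [-2.4,1.7,-3.63],"delta_rot": [0,0,0],"fingers": 180},
    {"dp": [-3.2,2.27,-3.63],"delta_rot": [0,0,0],"fingers": 180},
    {"dp": [-4.0,2.84,-3.63],"delta_rot": [0,0,0],"fingers": 180},
    {"dp": [-4.7,3.34,-3.63],"delta_rot": [0,0,0],"fingers": 180},
    {"dp": [-5.2,3.69,-3.63],"delta_rot": [0,0,0],"fingers": 180},
    {"dp": [-5.42,3.85,-3.63],"delta_rot": [0,0,0],"fingers": 180},
    {"dp": [-5.49,3.9,-3.63],"delta_rot": [0,0,0],"fingers": 180},
    {"dp": [-5.49,3.9,-3.63],"delta_rot": [0,0,0],"fingers": 180},
    {"dp": [-5.49,3.9,-3.63],"delta_rot": [0,0,0],"fingers": 180}
  ],
  "grip_force": 50
}}

```text
time_s: 4.95
position: [0.6321, 0.1795, 0.2207]
ee_rot: [[-0.18, 0.984, -0.0], [0.984, 0.18, 0.0], [0.0, -0.0, -1.0]]
contact_force: [-1.2, -0.3, -2.9]
finger_gap: 0.0471
gripper_force: 51.8
```

Run:
```python
from h import *
go(.6326,.1791,.124)
s=snap('wrist','w2.png')
```

```text
t 4.95 p [0.6321 0.1795 0.2207] gap 0.0471 F [-1.2 -0.3 -2.9] dp [-0.015  0.015  3.225] rot [-0.005 -0.002  0.009]
```

View pics/w2.png

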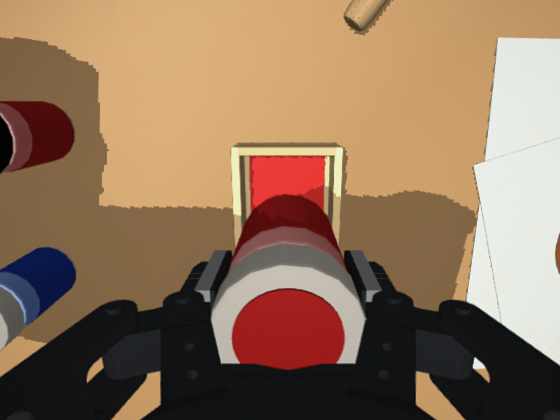

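The jar is held upright at the centre (288,330) above the red pad, whose cell is centred at column 288. Now I'll lower it.

Request:
{"fn": "play_rows", "kwargs": {
  "commands": [
    {"dp": [0,0,0.4],"delta_rot": [0,0,0],"fingers": 180},
    {"dp": [0,0,1.0],"delta_rot": [0,0,0],"fingers": 180},
    {"dp": [0,0,1.7],"delta_rot": [0,0,0],"fingers": 180},
    {"dp": [0,0,2.3],"delta_rot": [0,0,0],"fingers": 180},
    {"dp": [0,0,2.8],"delta_rot": [0,0,0],"fingers": 180},
    {"dp": [0,0,3.05],"delta_rot": [0,0,0],"fingers": 180},
    {"dp": [0,0,3.18],"delta_rot": [0,0,0],"fingers": 180},
    {"dp": [0,0,3.24],"delta_rot": [0,0,0],"fingers": 180},
    {"dp": [0,0,3.28],"delta_rot": [0,0,0],"fingers": 180},
    {"dp": [0,0,3.3],"delta_rot": [0,0,0],"fingers": 180},
    {"dp": [0,0,3.3],"delta_rot": [0,0,0],"fingers": 180}
  ],
  "grip_force": 50
}}

```text
time_s: 6.1
position: [0.6327, 0.1789, 0.1222]
ee_rot: [[-0.18, 0.984, 0.001], [0.984, 0.18, 0.0], [-0.0, 0.001, -1.0]]
contact_force: [-0.2, -0.4, -2.3]
finger_gap: 0.0469
gripper_force: 51.8
```

Request:
{"fn": "play_rows", "kwargs": {
  "commands": [
    {"dp": [0,0,0.02],"delta_rot": [0,0,0],"fingers": 180},
    {"dp": [0,0,0.04],"delta_rot": [0,0,0],"fingers": 180},
    {"dp": [0,0,0.06],"delta_rot": [0,0,0],"fingers": 180},
    {"dp": [0,0,0.06],"delta_rot": [0,0,0],"fingers": 180}
  ],
  "grip_force": 50
}}

```text
time_s: 6.5
position: [0.6326, 0.1789, 0.1209]
ee_rot: [[-0.18, 0.984, 0.001], [0.984, 0.18, -0.0], [-0.0, 0.001, -1.0]]
contact_force: [-2.2, -0.7, 5.5]
finger_gap: 0.0469
gripper_force: 52.2
```

Request:
{"fn": "play_rows", "kwargs": {
  "commands": [
    {"dp": [0,0,0],"delta_rot": [0,0,0],"fingers": 105},
    {"dp": [0,0,0],"delta_rot": [0,0,0],"fingers": 85},
    {"dp": [0,0,0],"delta_rot": [0,0,0],"fingers": 50},
    {"dp": [0,0,0],"delta_rot": [0,0,0],"fingers": 0},
    {"dp": [0,0,0],"delta_rot": [0,0,0],"fingers": 0},
    {"dp": [0,0,-0.4],"delta_rot": [0,0,0],"fingers": 0},
    {"dp": [0,0,-1.1],"delta_rot": [0,0,0],"fingers": 0},
    {"dp": [0,0,-2.1],"delta_rot": [0,0,0],"fingers": 0},
    {"dp": [0,0,-3.1],"delta_rot": [0,0,0],"fingers": 0},
    {"dp": [-0.5,-0.53,-3.8],"delta_rot": [0,0,0],"fingers": 0},
    {"dp": [-1.4,-1.5,-3.8],"delta_rot": [0,0,0],"fingers": 0},
    {"dp": [-2.4,-2.56,-3.8],"delta_rot": [0,0,0],"fingers": 0},
    {"dp": [-3.4,-3.63,-3.8],"delta_rot": [0,0,0],"fingers": 0},
    {"dp": [-4.4,-4.69,-3.8],"delta_rot": [0,0,0],"fingers": 0},
    {"dp": [-5.4,-5.76,-3.8],"delta_rot": [0,0,0],"fingers": 0},
    {"dp": [-6.3,-6.72,-3.8],"delta_rot": [0,0,0],"fingers": 0},
    {"dp": [-6.9,-7.35,-3.8],"delta_rot": [0,0,0],"fingers": 0},
    {"dp": [-7.1,-7.57,-3.8],"delta_rot": [0,0,0],"fingers": 0},
    {"dp": [-7.1,-7.57,-3.8],"delta_rot": [0,0,0],"fingers": 0}
  ],
  "grip_force": 50
}}

```text
time_s: 8.4
position: [0.4474, -0.0719, 0.2347]
ee_rot: [[-0.178, 0.984, 0.001], [0.984, 0.178, -0.0], [-0.001, 0.001, -1.0]]
contact_force: [-0.4, -0.1, 0.4]
finger_gap: 0.0855
gripper_force: 0.0
```

Run:
```python
from h import *
go(.4476,-.0714,.112)
s=snap('top','t2.png')
cv2.imwrite('pics/t2c.png',cv2.resize(s['pixels'][100:300,80:480,::-1],None,fx=2,fy=2))
```

```text
t 8.4 p [ 0.4474 -0.0719  0.2347] gap 0.0855 F [-0.4 -0.1  0.4] dp [1.800e-02 4.000e-03 4.091e+00] rot [ 0.012  0.006 -0.018]
```

View pics/t2c.png

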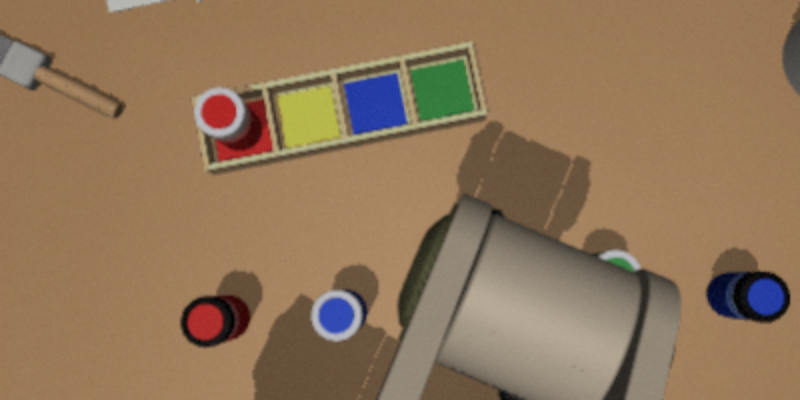

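The red jar stands in its cell, with its disc at about (219,110) in the crop. The other jars haven't moved. Next I'll pick up yellow.

Request:
{"fn": "play_rows", "kwargs": {
  "commands": [
    {"dp": [0.02,0,0.5],"delta_rot": [0,0,0],"fingers": 0},
    {"dp": [0.02,0,1.3],"delta_rot": [0,0,0],"fingers": 0},
    {"dp": [0.02,0,2.1],"delta_rot": [0,0,0],"fingers": 0},
    {"dp": [0.02,0,2.9],"delta_rot": [0,0,0],"fingers": 0},
    {"dp": [0.02,0,3.6],"delta_rot": [0,0,0],"fingers": 0},
    {"dp": [0.02,0,4.0],"delta_rot": [0,0,0],"fingers": 0},
    {"dp": [0.02,0,4.09],"delta_rot": [0,0,0],"fingers": 0},
    {"dp": [0.02,0,4.09],"delta_rot": [0,0,0],"fingers": 40},
    {"dp": [0.02,0,4.09],"delta_rot": [0,0,0],"fingers": 80},
    {"dp": [0.02,0,4.09],"delta_rot": [0,0,0],"fingers": 100},
    {"dp": [0.02,0,4.09],"delta_rot": [0,0,0],"fingers": 120},
    {"dp": [0.02,0,4.09],"delta_rot": [0,0,0],"fingers": 140},
    {"dp": [0.02,0,4.09],"delta_rot": [0,0,0],"fingers": 160},
    {"dp": [0.02,0,4.09],"delta_rot": [0,0,0],"fingers": 180},
    {"dp": [0.02,0,4.09],"delta_rot": [0,0,0],"fingers": 180},
    {"dp": [0.02,0,4.09],"delta_rot": [0,0,0],"fingers": 180}
  ],
  "grip_force": 50
}}

```text
time_s: 10.05
position: [0.4476, -0.0709, 0.1121]
ee_rot: [[-0.18, 0.984, 0.001], [0.984, 0.18, -0.0], [-0.001, 0.001, -1.0]]
contact_force: [-0.7, 1.0, 6.0]
finger_gap: 0.0474
gripper_force: 50.8
```

Run:
```python
from h import *
go(.6458,.1063,.222)
s=dict(np.load('pics/t2.npz'));print(world(s,189.5,155,.098),world(s,189.5,155))
```

```text
t 10.05 p [ 0.4476 -0.0709  0.1121] gap 0.0474 F [-0.7  1.   6. ] dp [ 4.621  7.564 -3.658] rot [0.013 0.007 0.   ]
[0.63399425 0.1787133  0.098     ] [0.63398469 0.17870228 0.09804208]
```

Request:
{"fn": "play_rows", "kwargs": {
  "commands": [
    {"dp": [0,0,-0.3],"delta_rot": [0,0,0],"fingers": 180},
    {"dp": [0,0,-0.8],"delta_rot": [0,0,0],"fingers": 180},
    {"dp": [0,0,-1.5],"delta_rot": [0,0,0],"fingers": 180},
    {"dp": [0,0,-2.2],"delta_rot": [0,0,0],"fingers": 180},
    {"dp": [0.06,0.1,-2.9],"delta_rot": [0,0,0],"fingers": 180},
    {"dp": [0.24,0.4,-3.3],"delta_rot": [0,0,0],"fingers": 180},
    {"dp": [0.6,1.0,-3.5],"delta_rot": [0,0,0],"fingers": 180},
    {"dp": [1.1,1.8,-3.65],"delta_rot": [0,0,0],"fingers": 180},
    {"dp": [1.65,2.7,-3.65],"delta_rot": [0,0,0],"fingers": 180},
    {"dp": [2.2,3.6,-3.65],"delta_rot": [0,0,0],"fingers": 180},
    {"dp": [2.75,4.5,-3.65],"delta_rot": [0,0,0],"fingers": 180},
    {"dp": [3.3,5.4,-3.65],"delta_rot": [0,0,0],"fingers": 180},
    {"dp": [3.85,6.3,-3.65],"delta_rot": [0,0,0],"fingers": 180},
    {"dp": [4.28,7.0,-3.65],"delta_rot": [0,0,0],"fingers": 180},
    {"dp": [4.52,7.4,-3.65],"delta_rot": [0,0,0],"fingers": 180},
    {"dp": [4.62,7.56,-3.65],"delta_rot": [0,0,0],"fingers": 180},
    {"dp": [4.62,7.56,-3.65],"delta_rot": [0,0,0],"fingers": 180},
    {"dp": [4.62,7.56,-3.65],"delta_rot": [0,0,0],"fingers": 180}
  ],
  "grip_force": 50
}}

```text
time_s: 11.85
position: [0.6451, 0.1058, 0.221]
ee_rot: [[-0.179, 0.984, -0.0], [0.984, 0.179, -0.0], [-0.0, -0.0, -1.0]]
contact_force: [-0.2, -0.6, -1.4]
finger_gap: 0.047
gripper_force: 51.9
```

Run:
```python
from h import *
go(.6458,.1063,.122)
```

```text
t 11.85 p [0.6451 0.1058 0.221 ] gap 0.047 F [-0.2 -0.6 -1.4] dp [0.014 0.027 3.299] rot [-0.005  0.001 -0.004]
```

Request:
{"fn": "play_rows", "kwargs": {
  "commands": [
    {"dp": [0.01,0.02,0.4],"delta_rot": [0,0,0],"fingers": 180},
    {"dp": [0.01,0.02,1.0],"delta_rot": [0,0,0],"fingers": 180},
    {"dp": [0.01,0.02,1.7],"delta_rot": [0,0,0],"fingers": 180},
    {"dp": [0.01,0.02,2.3],"delta_rot": [0,0,0],"fingers": 180},
    {"dp": [0.01,0.02,2.8],"delta_rot": [0,0,0],"fingers": 180},
    {"dp": [0.01,0.02,3.05],"delta_rot": [0,0,0],"fingers": 180},
    {"dp": [0.01,0.02,3.18],"delta_rot": [0,0,0],"fingers": 180},
    {"dp": [0.01,0.02,3.24],"delta_rot": [0,0,0],"fingers": 180},
    {"dp": [0.01,0.02,3.28],"delta_rot": [0,0,0],"fingers": 180},
    {"dp": [0.01,0.02,3.31],"delta_rot": [0,0,0],"fingers": 180},
    {"dp": [0.01,0.02,3.33],"delta_rot": [0,0,0],"fingers": 180},
    {"dp": [0.01,0.02,3.33],"delta_rot": [0,0,0],"fingers": 180}
  ],
  "grip_force": 50
}}

```text
time_s: 13.05
position: [0.6461, 0.1067, 0.1211]
ee_rot: [[-0.18, 0.984, 0.0], [0.984, 0.18, -0.0], [-0.0, 0.0, -1.0]]
contact_force: [0.0, -0.9, -1.6]
finger_gap: 0.0474
gripper_force: 51.9
```

Request:
{"fn": "play_rows", "kwargs": {
  "commands": [
    {"dp": [0,0,0.02],"delta_rot": [0,0,0],"fingers": 180},
    {"dp": [0,0,0.04],"delta_rot": [0,0,0],"fingers": 180},
    {"dp": [0,0,0.04],"delta_rot": [0,0,0],"fingers": 180}
  ],
  "grip_force": 50
}}

```text
time_s: 13.35
position: [0.6461, 0.1067, 0.1202]
ee_rot: [[-0.18, 0.984, 0.0], [0.984, 0.18, -0.0], [-0.0, 0.0, -1.0]]
contact_force: [-2.1, 1.0, 1.9]
finger_gap: 0.0469
gripper_force: 52.1
```

Request:
{"fn": "play_rows", "kwargs": {
  "commands": [
    {"dp": [0,0,0],"delta_rot": [0,0,0],"fingers": 105},
    {"dp": [0,0,0],"delta_rot": [0,0,0],"fingers": 85},
    {"dp": [0,0,0],"delta_rot": [0,0,0],"fingers": 50},
    {"dp": [0,0,0],"delta_rot": [0,0,0],"fingers": 0},
    {"dp": [0,0,0],"delta_rot": [0,0,0],"fingers": 0},
    {"dp": [0,0,-0.4],"delta_rot": [0,0,0],"fingers": 0},
    {"dp": [0,0,-1.1],"delta_rot": [0,0,0],"fingers": 0},
    {"dp": [0,0,-2.1],"delta_rot": [0,0,0],"fingers": 0},
    {"dp": [0,0,-3.1],"delta_rot": [0,0,0],"fingers": 0},
    {"dp": [0,-0.5,-3.8],"delta_rot": [0,0,0],"fingers": 0},
    {"dp": [0,-1.5,-3.8],"delta_rot": [0,0,0],"fingers": 0},
    {"dp": [0,-2.8,-3.8],"delta_rot": [0,0,0],"fingers": 0},
    {"dp": [0,-4.1,-3.8],"delta_rot": [0,0,0],"fingers": 0},
    {"dp": [0,-5.4,-3.8],"delta_rot": [0,0,0],"fingers": 0},
    {"dp": [0.02,-6.4,-3.8],"delta_rot": [0,0,0],"fingers": 0},
    {"dp": [0.02,-6.95,-3.8],"delta_rot": [0,0,0],"fingers": 0},
    {"dp": [0.02,-7.13,-3.8],"delta_rot": [0,0,0],"fingers": 0},
    {"dp": [0.02,-7.13,-3.8],"delta_rot": [0,0,0],"fingers": 0},
    {"dp": [0.02,-7.13,-3.8],"delta_rot": [0,0,0],"fingers": 0}
  ],
  "grip_force": 50
}}

```text
time_s: 15.25
position: [0.4363, 0.0688, 0.2341]
ee_rot: [[-0.18, 0.984, 0.001], [0.984, 0.18, -0.0], [-0.0, 0.001, -1.0]]
contact_force: [0.3, 0.9, -0.4]
finger_gap: 0.0854
gripper_force: 0.0
```

Run:
```python
from h import *
go(.4357,.0688,.112)
s=snap('scene','s3.png')
```

```text
t 15.25 p [0.4363 0.0688 0.2341] gap 0.0854 F [ 0.3  0.9 -0.4] dp [ 0.005 -0.025  4.07 ] rot [ 0.012  0.003 -0.   ]
```

View pics/s3.png

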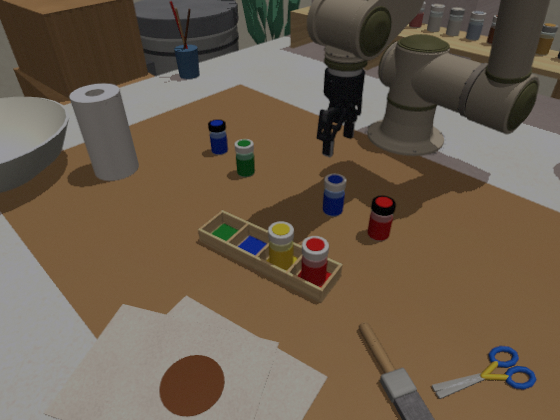

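Red (315,260) and yellow (281,246) stand upright in their cells. The gripper is above blue, which is at (334,195).

Request:
{"fn": "play_rows", "kwargs": {
  "commands": [
    {"dp": [0,-0.02,0.5],"delta_rot": [0,0,0],"fingers": 0},
    {"dp": [0,-0.02,1.3],"delta_rot": [0,0,0],"fingers": 0},
    {"dp": [0,-0.02,2.1],"delta_rot": [0,0,0],"fingers": 0},
    {"dp": [0,-0.02,2.9],"delta_rot": [0,0,0],"fingers": 0},
    {"dp": [0,-0.02,3.6],"delta_rot": [0,0,0],"fingers": 0},
    {"dp": [0,-0.02,4.0],"delta_rot": [0,0,0],"fingers": 0},
    {"dp": [0,-0.02,4.07],"delta_rot": [0,0,0],"fingers": 0},
    {"dp": [0,-0.02,4.07],"delta_rot": [0,0,0],"fingers": 40},
    {"dp": [0,-0.02,4.07],"delta_rot": [0,0,0],"fingers": 80},
    {"dp": [0,-0.02,4.07],"delta_rot": [0,0,0],"fingers": 100},
    {"dp": [0,-0.02,4.07],"delta_rot": [0,0,0],"fingers": 120},
    {"dp": [0,-0.02,4.07],"delta_rot": [0,0,0],"fingers": 140},
    {"dp": [0,-0.02,4.07],"delta_rot": [0,0,0],"fingers": 160},
    {"dp": [0,-0.02,4.07],"delta_rot": [0,0,0],"fingers": 180},
    {"dp": [0,-0.02,4.07],"delta_rot": [0,0,0],"fingers": 180},
    {"dp": [0,-0.02,4.07],"delta_rot": [0,0,0],"fingers": 180}
  ],
  "grip_force": 50
}}

```text
time_s: 16.9
position: [0.4353, 0.0687, 0.1124]
ee_rot: [[-0.18, 0.984, 0.001], [0.984, 0.18, -0.0], [-0.0, 0.001, -1.0]]
contact_force: [-1.3, -0.0, 4.2]
finger_gap: 0.0471
gripper_force: 50.8
```

Run:
```python
from h import *
go(.6591,.0335,.222)
```

```text
t 16.9 p [0.4353 0.0687 0.1124] gap 0.0471 F [-1.3 -0.   4.2] dp [-2.496  7.133 -3.642] rot [0.016 0.005 0.001]
```

Request:
{"fn": "play_rows", "kwargs": {
  "commands": [
    {"dp": [0,0,-0.3],"delta_rot": [0,0,0],"fingers": 180},
    {"dp": [0,0,-0.8],"delta_rot": [0,0,0],"fingers": 180},
    {"dp": [0,0,-1.5],"delta_rot": [0,0,0],"fingers": 180},
    {"dp": [0,0,-2.2],"delta_rot": [0,0,0],"fingers": 180},
    {"dp": [-0.03,0.1,-2.9],"delta_rot": [0,0,0],"fingers": 180},
    {"dp": [-0.14,0.4,-3.3],"delta_rot": [0,0,0],"fingers": 180},
    {"dp": [-0.35,1.0,-3.5],"delta_rot": [0,0,0],"fingers": 180},
    {"dp": [-0.63,1.8,-3.64],"delta_rot": [0,0,0],"fingers": 180},
    {"dp": [-0.95,2.7,-3.64],"delta_rot": [0,0,0],"fingers": 180},
    {"dp": [-1.26,3.6,-3.64],"delta_rot": [0,0,0],"fingers": 180},
    {"dp": [-1.58,4.5,-3.64],"delta_rot": [0,0,0],"fingers": 180},
    {"dp": [-1.89,5.4,-3.64],"delta_rot": [0,0,0],"fingers": 180},
    {"dp": [-2.2,6.3,-3.64],"delta_rot": [0,0,0],"fingers": 180},
    {"dp": [-2.4,6.85,-3.64],"delta_rot": [0,0,0],"fingers": 180},
    {"dp": [-2.5,7.13,-3.64],"delta_rot": [0,0,0],"fingers": 180},
    {"dp": [-2.5,7.13,-3.64],"delta_rot": [0,0,0],"fingers": 180},
    {"dp": [-2.5,7.13,-3.64],"delta_rot": [0,0,0],"fingers": 180},
    {"dp": [-2.5,7.13,-3.64],"delta_rot": [0,0,0],"fingers": 180}
  ],
  "grip_force": 50
}}

```text
time_s: 18.7
position: [0.6583, 0.0335, 0.2212]
ee_rot: [[-0.18, 0.984, -0.0], [0.984, 0.18, 0.0], [0.0, -0.0, -1.0]]
contact_force: [-0.2, 0.1, -1.5]
finger_gap: 0.0471
gripper_force: 51.8
```

Run:
```python
from h import *
go(.6591,.0335,.122)
```

```text
t 18.7 p [0.6583 0.0335 0.2212] gap 0.0471 F [-0.2  0.1 -1.5] dp [-0.005  0.026  3.305] rot [-0.002 -0.001  0.003]
```

Request:
{"fn": "play_rows", "kwargs": {
  "commands": [
    {"dp": [0,0.02,0.4],"delta_rot": [0,0,0],"fingers": 180},
    {"dp": [0,0.02,1.0],"delta_rot": [0,0,0],"fingers": 180},
    {"dp": [0,0.02,1.7],"delta_rot": [0,0,0],"fingers": 180},
    {"dp": [0,0.02,2.3],"delta_rot": [0,0,0],"fingers": 180},
    {"dp": [0,0.02,2.8],"delta_rot": [0,0,0],"fingers": 180},
    {"dp": [0,0.02,3.05],"delta_rot": [0,0,0],"fingers": 180},
    {"dp": [0,0.02,3.18],"delta_rot": [0,0,0],"fingers": 180},
    {"dp": [0,0.02,3.24],"delta_rot": [0,0,0],"fingers": 180},
    {"dp": [0,0.02,3.28],"delta_rot": [0,0,0],"fingers": 180},
    {"dp": [0,0.02,3.31],"delta_rot": [0,0,0],"fingers": 180},
    {"dp": [0,0.02,3.34],"delta_rot": [0,0,0],"fingers": 180},
    {"dp": [0,0.02,3.36],"delta_rot": [0,0,0],"fingers": 180},
    {"dp": [0,0.02,3.36],"delta_rot": [0,0,0],"fingers": 180}
  ],
  "grip_force": 50
}}

```text
time_s: 20.0
position: [0.6595, 0.0334, 0.1205]
ee_rot: [[-0.18, 0.984, 0.001], [0.984, 0.18, -0.0], [-0.0, 0.0, -1.0]]
contact_force: [-1.5, 0.8, 1.2]
finger_gap: 0.047
gripper_force: 51.9
```

Request:
{"fn": "play_rows", "kwargs": {
  "commands": [
    {"dp": [0,0,0.01],"delta_rot": [0,0,0],"fingers": 105},
    {"dp": [0,0,0.01],"delta_rot": [0,0,0],"fingers": 85},
    {"dp": [0,0,0.01],"delta_rot": [0,0,0],"fingers": 50},
    {"dp": [0,0,0],"delta_rot": [0,0,0],"fingers": 0},
    {"dp": [0,0,0],"delta_rot": [0,0,0],"fingers": 0},
    {"dp": [0,0,-0.4],"delta_rot": [0,0,0],"fingers": 0},
    {"dp": [0,0,-1.1],"delta_rot": [0,0,0],"fingers": 0},
    {"dp": [0,0,-2.1],"delta_rot": [0,0,0],"fingers": 0},
    {"dp": [0,0,-3.1],"delta_rot": [0,0,0],"fingers": 0},
    {"dp": [-0.4,-0.47,-3.8],"delta_rot": [0,0,0],"fingers": 0},
    {"dp": [-1.2,-1.41,-3.8],"delta_rot": [0,0,0],"fingers": 0},
    {"dp": [-2.2,-2.59,-3.8],"delta_rot": [0,0,0],"fingers": 0},
    {"dp": [-3.2,-3.76,-3.8],"delta_rot": [0,0,0],"fingers": 0},
    {"dp": [-4.2,-4.94,-3.8],"delta_rot": [0,0,0],"fingers": 0},
    {"dp": [-5.2,-6.11,-3.8],"delta_rot": [0,0,0],"fingers": 0},
    {"dp": [-6.0,-7.05,-3.8],"delta_rot": [0,0,0],"fingers": 0},
    {"dp": [-6.4,-7.52,-3.8],"delta_rot": [0,0,0],"fingers": 0},
    {"dp": [-6.5,-7.64,-3.8],"delta_rot": [0,0,0],"fingers": 0},
    {"dp": [-6.5,-7.64,-3.8],"delta_rot": [0,0,0],"fingers": 0},
    {"dp": [-6.5,-7.64,-3.8],"delta_rot": [0,0,0],"fingers": 0}
  ],
  "grip_force": 50
}}

```text
time_s: 22.0
position: [0.4696, -0.1989, 0.2343]
ee_rot: [[-0.181, 0.984, 0.0], [0.984, 0.181, -0.0], [-0.0, 0.0, -1.0]]
contact_force: [1.2, -0.2, 0.2]
finger_gap: 0.0854
gripper_force: 0.0
```

Run:
```python
from h import *
go(.4693,-.1997,.112)
s=snap('wrist','w4.png')
```

```text
t 22.0 p [ 0.4696 -0.1989  0.2343] gap 0.0854 F [ 1.2 -0.2  0.2] dp [-0.025 -0.016  4.077] rot [0.005 0.002 0.011]
```

View pics/w4.png

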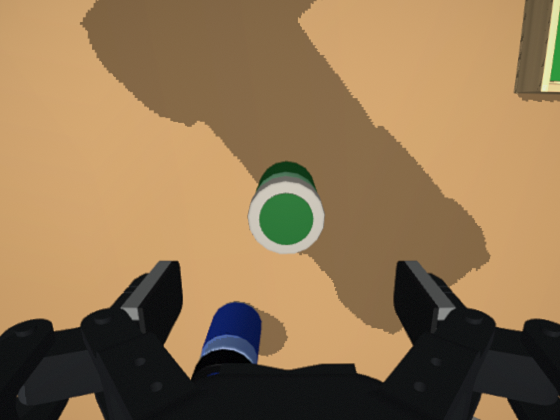

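The green lid is centred at (286,217), midway between the fingers, and the dark blue jar is well clear behind it. Descending.

Request:
{"fn": "play_rows", "kwargs": {
  "commands": [
    {"dp": [-0.02,-0.02,0.5],"delta_rot": [0,0,0],"fingers": 0},
    {"dp": [-0.02,-0.02,1.3],"delta_rot": [0,0,0],"fingers": 0},
    {"dp": [-0.02,-0.02,2.1],"delta_rot": [0,0,0],"fingers": 0},
    {"dp": [-0.02,-0.02,2.9],"delta_rot": [0,0,0],"fingers": 0},
    {"dp": [-0.02,-0.02,3.6],"delta_rot": [0,0,0],"fingers": 0},
    {"dp": [-0.02,-0.02,4.0],"delta_rot": [0,0,0],"fingers": 0},
    {"dp": [-0.02,-0.02,4.07],"delta_rot": [0,0,0],"fingers": 0},
    {"dp": [-0.02,-0.02,4.07],"delta_rot": [0,0,0],"fingers": 40},
    {"dp": [-0.02,-0.02,4.07],"delta_rot": [0,0,0],"fingers": 80},
    {"dp": [-0.02,-0.02,4.07],"delta_rot": [0,0,0],"fingers": 100},
    {"dp": [-0.02,-0.02,4.07],"delta_rot": [0,0,0],"fingers": 120},
    {"dp": [-0.02,-0.02,4.07],"delta_rot": [0,0,0],"fingers": 140},
    {"dp": [-0.02,-0.02,4.07],"delta_rot": [0,0,0],"fingers": 160},
    {"dp": [-0.02,-0.02,4.07],"delta_rot": [0,0,0],"fingers": 180},
    {"dp": [-0.02,-0.02,4.07],"delta_rot": [0,0,0],"fingers": 180},
    {"dp": [-0.02,-0.02,4.07],"delta_rot": [0,0,0],"fingers": 180}
  ],
  "grip_force": 50
}}

```text
time_s: 23.65
position: [0.4688, -0.2005, 0.1128]
ee_rot: [[-0.18, 0.984, 0.001], [0.984, 0.18, -0.001], [-0.001, 0.001, -1.0]]
contact_force: [-0.8, 0.2, 5.0]
finger_gap: 0.0466
gripper_force: 51.1
```

Run:
```python
from h import *
go(.6724,-.0393,.222)
```

```text
t 23.65 p [ 0.4688 -0.2005  0.1128] gap 0.0466 F [-0.8  0.2  5. ] dp [ 4.061  7.645 -3.635] rot [0.011 0.012 0.001]
```

Request:
{"fn": "play_rows", "kwargs": {
  "commands": [
    {"dp": [0,0,-0.3],"delta_rot": [0,0,0],"fingers": 180},
    {"dp": [0,0,-0.8],"delta_rot": [0,0,0],"fingers": 180},
    {"dp": [0,0,-1.5],"delta_rot": [0,0,0],"fingers": 180},
    {"dp": [0,0,-2.2],"delta_rot": [0,0,0],"fingers": 180},
    {"dp": [0.05,0.1,-2.9],"delta_rot": [0,0,0],"fingers": 180},
    {"dp": [0.21,0.4,-3.3],"delta_rot": [0,0,0],"fingers": 180},
    {"dp": [0.53,1.0,-3.5],"delta_rot": [0,0,0],"fingers": 180},
    {"dp": [0.96,1.8,-3.64],"delta_rot": [0,0,0],"fingers": 180},
    {"dp": [1.43,2.7,-3.64],"delta_rot": [0,0,0],"fingers": 180},
    {"dp": [1.91,3.6,-3.64],"delta_rot": [0,0,0],"fingers": 180},
    {"dp": [2.39,4.5,-3.64],"delta_rot": [0,0,0],"fingers": 180},
    {"dp": [2.87,5.4,-3.64],"delta_rot": [0,0,0],"fingers": 180},
    {"dp": [3.35,6.3,-3.64],"delta_rot": [0,0,0],"fingers": 180},
    {"dp": [3.75,7.05,-3.64],"delta_rot": [0,0,0],"fingers": 180},
    {"dp": [3.98,7.5,-3.64],"delta_rot": [0,0,0],"fingers": 180},
    {"dp": [4.06,7.65,-3.64],"delta_rot": [0,0,0],"fingers": 180},
    {"dp": [4.06,7.65,-3.64],"delta_rot": [0,0,0],"fingers": 180},
    {"dp": [4.06,7.65,-3.64],"delta_rot": [0,0,0],"fingers": 180}
  ],
  "grip_force": 50
}}

```text
time_s: 25.45
position: [0.6719, -0.0398, 0.2213]
ee_rot: [[-0.179, 0.984, -0.0], [0.984, 0.179, -0.0], [-0.0, -0.0, -1.0]]
contact_force: [0.2, -0.2, -2.1]
finger_gap: 0.0468
gripper_force: 51.9
```

Run:
```python
from h import *
go(.6724,-.0393,.122)
```

```text
t 25.45 p [ 0.6719 -0.0398  0.2213] gap 0.0468 F [ 0.2 -0.2 -2.1] dp [0.013 0.021 3.309] rot [-0.005  0.001 -0.005]
```

Request:
{"fn": "play_rows", "kwargs": {
  "commands": [
    {"dp": [0.01,0.02,0.4],"delta_rot": [0,0,0],"fingers": 180},
    {"dp": [0.01,0.02,1.0],"delta_rot": [0,0,0],"fingers": 180},
    {"dp": [0.01,0.02,1.7],"delta_rot": [0,0,0],"fingers": 180},
    {"dp": [0.01,0.02,2.3],"delta_rot": [0,0,0],"fingers": 180},
    {"dp": [0.01,0.02,2.8],"delta_rot": [0,0,0],"fingers": 180},
    {"dp": [0.01,0.02,3.05],"delta_rot": [0,0,0],"fingers": 180},
    {"dp": [0.01,0.02,3.18],"delta_rot": [0,0,0],"fingers": 180},
    {"dp": [0.01,0.02,3.24],"delta_rot": [0,0,0],"fingers": 180},
    {"dp": [0.01,0.02,3.28],"delta_rot": [0,0,0],"fingers": 180},
    {"dp": [0.01,0.02,3.31],"delta_rot": [0,0,0],"fingers": 180},
    {"dp": [0.01,0.02,3.34],"delta_rot": [0,0,0],"fingers": 180},
    {"dp": [0.01,0.02,3.36],"delta_rot": [0,0,0],"fingers": 180},
    {"dp": [0.01,0.02,3.36],"delta_rot": [0,0,0],"fingers": 180}
  ],
  "grip_force": 50
}}

```text
time_s: 26.75
position: [0.6731, -0.0388, 0.1209]
ee_rot: [[-0.18, 0.984, 0.001], [0.984, 0.18, -0.0], [-0.0, 0.001, -1.0]]
contact_force: [-2.3, 0.6, 2.8]
finger_gap: 0.0469
gripper_force: 52.1
```

Request:
{"fn": "play_rows", "kwargs": {
  "commands": [
    {"dp": [0,0,0],"delta_rot": [0,0,0],"fingers": 105},
    {"dp": [0,0,0],"delta_rot": [0,0,0],"fingers": 85},
    {"dp": [0,0,0],"delta_rot": [0,0,0],"fingers": 50},
    {"dp": [0,0,0],"delta_rot": [0,0,0],"fingers": 0},
    {"dp": [0,0,0],"delta_rot": [0,0,0],"fingers": 0},
    {"dp": [0,0,-0.4],"delta_rot": [0,0,0],"fingers": 0},
    {"dp": [0,0,-1.1],"delta_rot": [0,0,0],"fingers": 0},
    {"dp": [0,0,-2.1],"delta_rot": [0,0,0],"fingers": 0},
    {"dp": [0,0,-3.1],"delta_rot": [0,0,0],"fingers": 0},
    {"dp": [0,-0.5,-4],"delta_rot": [0,0,0],"fingers": 0},
    {"dp": [0,-1.5,-4.6],"delta_rot": [0,0,0],"fingers": 0},
    {"dp": [0,-2.7,-5],"delta_rot": [0,0,0],"fingers": 0},
    {"dp": [0,-3.9,-5],"delta_rot": [0,0,0],"fingers": 0},
    {"dp": [0,-5.1,-5],"delta_rot": [0,0,0],"fingers": 0},
    {"dp": [0,-6.3,-5],"delta_rot": [0,0,0],"fingers": 0},
    {"dp": [0,-7.5,-5],"delta_rot": [0,0,0],"fingers": 0},
    {"dp": [0,-8.4,-5],"delta_rot": [0,0,0],"fingers": 0},
    {"dp": [0,-9,-5],"delta_rot": [0,0,0],"fingers": 0},
    {"dp": [0,-9,-5],"delta_rot": [0,0,0],"fingers": 0}
  ],
  "grip_force": 50
}}

```text
time_s: 28.65
position: [0.4062, -0.0875, 0.2713]
ee_rot: [[-0.178, 0.984, 0.001], [0.984, 0.178, -0.001], [-0.001, 0.001, -1.0]]
contact_force: [0.3, 0.2, -0.3]
finger_gap: 0.0851
gripper_force: 0.0
```

Run:
```python
from h import *
s=snap('top','t5.png');q=snap('scene','s5.png')
cv2.imwrite('pics/m5.png',np.vstack([cv2.resize(s['pixels'][100:300,80:480,::-1],(800,400))[:,:],]))
```

```text
(no output)
```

View pics/m5.png

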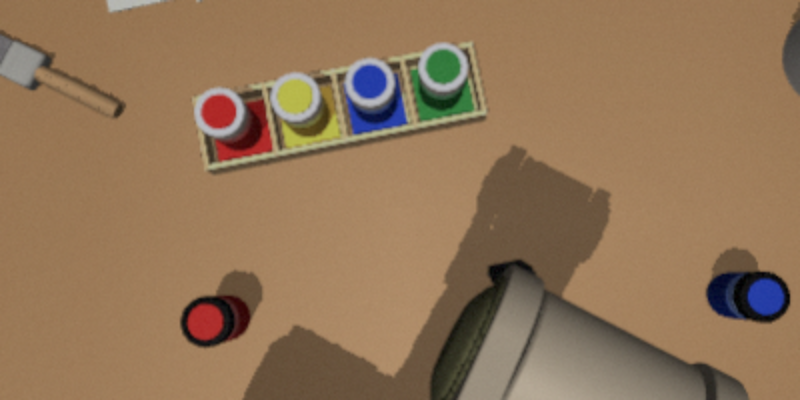

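View pics/s5.png

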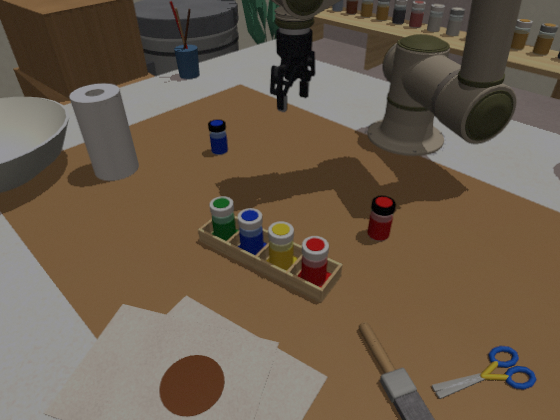

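The four discs in the crop are at red (219,111), yellow (296,97), blue (370,82) and green (443,69). All stand upright in their own cells, and the black-lidded jars haven't moved. I'll check the numbers, and hand in only if they fit.

Run:
```python
from h import *
s=dict(np.load('pics/t5.npz'));ok=True
for (u,v),p in zip([(219,111),(296,97),(370,82),(443,69)],[(.6326,.1791),(.6458,.1063),(.6591,.0335),(.6724,-.0393)]):
    U,V=u/2+80,v/2+100;e=world(s,U,V,.098)[:2]-p;z=world(s,U,V)[2];print(np.round(e,4),z)
    ok&=np.hypot(*e)<.008 and abs(z-.098)<.006
if ok: print(ctrl.job_done())
```

```text
[ 0.0004 -0.0004] 0.10057821623994256
[-0.0004 -0.002 ] 0.09943645758449826
[-0.0002 -0.0009] 0.09949628040715275
[-0.0021  0.0009] 0.10005820025376277
the job is handed in; nothing more can be done
None
```

All four white-lidded jars stand upright on the pads of their own colours, each measured within about 2.5 mm of its pad's centre; both black-lidded jars look unmoved, and I handed the job in at about 29 s of the 96 s allowed (no verdict was shown).

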